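# Spray, close and hold a casting mould

## Robot

A 7-joint arm with a two-finger parallel gripper is mounted at the origin on the work surface. World frame = base frame: x ahead of the robot, y to its left, z up, the work surface at z = 0. Lengths are in m, angles in rad, forces in N, time in s.
With the tool pointing down it reaches from about 0.4 to 0.85 m from the base axis. Payload 4.4 kg.
Tool frame: the origin (TCP) lies on the mounting face of the last link; the fingertips stand 199 mm ahead of it and the grasp point (between the pads) lies 180 mm ahead of it; z points along the fingers, y is the direction in which the jaws open and shut (so a half turn about z gives the same grasp; the last joint's range is limited). The gripper opens to 94 mm and grips with 3 to 60 N. Pads are 16 mm wide; open, the fingers measure 119 mm over their backs; the gripper's body (75 mm by 177 mm) begins 78 mm behind the grasp point.
Start: joints at [-1.204, 0.628, 0.038, 1.517, -0.027, 0.996, -0.02], TCP at [0.273, 0.59, 0.405] pointing down, gripper open.
Joint ranges: [-3.06, 3.06], [-0.37, 2.12], [-1.25, 1.32], [0.18, 2.47], [-1.1, 4.24], [0.23, 1.98], [-2.94, 2.94]. Speed limits (rad/s): [2.57, 2.57, 3.14, 3.14, 3.14, 3.14, 3.14].

## Interface

Orientations are given as a rotation vector (axis times angle).
In Python, from workcell import telemetry, vision, env gives the robot as it stands.
- The arm moves only by the tool jog_arm, never from a script. Its argument "increments" is one flat list of numbers, 5 for each row, row after row: the finger opening in mm, from 0 to 94, then the shift along the tool's x, y, z in units of 0.3 m (1.0 is 0.3 m), then the turn about the tool's z in units of 0.5 rad (1.0 is 0.5 rad). In form: [hand, tx, ty, tz, yaw, hand, tx, ty, tz, yaw, ...]. A call has 1 to 12 rows; each row is the pose to reach, as a shift and turn from the pose measured when the call began, along the tool's axes at that moment; what a row does not reach only later rows make up. A row lasts 1/12 s, in which the tool goes at most 41.7 mm and 7.16 degrees, less where a joint would pass 70% of its speed; a pose out of reach is approached as far as the arm can. A call with a number of a shift or a turn outside -1 to 1 is refused whole. A call with a gripper value outside its range is refused whole. The fingers move at their own pace and stop on an object; "force" is the grip in N (left out, the last holds). Time passes only in rows, so rows that repeat a pose let the fingers close. It gives the time, the measured TCP pose, the force and the opening at its end, in the units of the state.
- telemetry.state(): the state, without advancing time (a new reading comes with each control period).
- vision.snapshot(name): name is "scene" or "top" or "wrist"; returns a dict with "color" (420x560x3 uint8, red, green, blue), "intrinsics" (3x3 intrinsics, pixels), "dist" ([k1, k2, p1, p2, k3] as OpenCV has them; the pictures are not rectified), "rvec" (rotation vector, rad) and "tvec" (3), from world to camera coordinates, as OpenCV has them. Camera axes: x right, y down, z forward; pixel columns grow to the right and rows downward; lengths in m; the calibration is good to about 2 mm. A picture is of the moment at which its call begins. There is no depth.
- env.job_done(): hands the job in, once; it reports no verdict.
The state is a dict: "time_s": time; "joint_pos": joint angles; "qvel": joint speeds; "tau": joint torques, N m; "eef_pos": TCP position; "orientation": TCP orientation; "contact_force": force on the tool from outside, world axes, zero at the start; "torque": the same for the moment, N m; "opening": finger opening in m.
Only numpy, scipy, OpenCV 4.12 (cv2) and the standard library are available. Lean on these libraries where they do the work, as an engineer would, in place of code of your own. Each camera call takes 0.05 s, during which the arm holds its last target. There are 200 camera calls.

## Task

Get the plaster ball mould ready for banding: press the red cap of the release sprayer all the way down so that it mists the open lower mould half, and let it spring back up. Then take the already treated upper half from its drying rest, set it the right way round on the two brass dowels (pour notches at the same end) and press it firmly shut. Finish while still pressing the closed mould together, so that I can put the rubber bands on, and do not disturb the paint jars or the paint dish.

Things in the scene. Friction and masses are not known exactly. Their poses are not given: they have to be found in the camera images.
- board: plywood casting board, 150 mm (its x) by 310 mm (its y), 15 mm thick, fixed on the desk, on the robot's left or right; origin at the centre of its underside. On it are fixed the lower mould half (centre 80 mm along the board's +y) and the sprayer, a blue bottle of 42 mm diameter in a wooden block 62 mm square, 30 mm high (95 mm along -y)
- nozzle_top (a point): centre of the round top of the red sprayer cap (27 mm diameter, 22 mm across the flat top, 16 mm tall), 149.5 mm above the desk when up; the cap's small spout points at the lower mould half (towards the board's +y). Moves with the cap
- nozzle (a joint): how far the red cap is pressed straight down, in m: 0 up, 0.007 fully down at its stop; the spring needs about 2 N to start and 6 N at the bottom and lifts the cap again when let go
- lower: lower mould half, fixed on the board: green block 58 mm (its x) by 110 mm (its y) by 34 mm high, round cavity of 44 mm in its upward parting face; origin at the centre of its underside, 15 mm above the desk; y towards its pour notch (end with yellow marks), axes as the board's. Two brass dowels, 9 mm thick, 14 mm tall, tapered tips, stand on the face at (x, y) = (18, 40) and (0, -40) mm
- lower_face (a point): centre of the lower half's parting face (dowels' foot level), 34 mm over its origin, 49 mm above the desk; same axes as the lower half. Closed, the upper half's origin lies here and its axes match. The mould counts as firmly shut under a steady downward push of about 15 N
- lower_notch (a point): middle of the pour notch of the lower half: on the parting face, at the rim of the +y end, 55 mm from lower_face; the end with the yellow marks
- upper: loose upper mould half, green block 58 mm (its x) by 110 mm (its y) by 34 mm high, 0.18 to 0.33 kg, parting face down; origin at the centre of that underside, z up, y towards its pour notch (yellow stripe across the top at that end). Underside: two dowel holes, 10.6 mm wide, 2 mm chamfer, 18 mm deep, at (18, 40) and (0, -40) mm, so it fits one way only. Easily gripped across its 58 mm
- upper_notch (a point): middle of the pour notch of the upper half, at the underside's rim at its +y end, 55 mm from its origin
- rest: fixed plywood drying rest, 90 mm (its x) by 150 mm (its y) by 8 mm, with two battens 50 mm long (along x), 12 mm high, 10 mm wide, that carry the upper half 20 mm above the desk; origin at the centre of its underside
- jar_yellow: closed jar of yellow paint, 58 mm diameter, 72 mm high, loose; origin at the centre of its underside. Leave it alone
- jar_red: closed jar of red paint, 58 mm diameter, 72 mm high, loose; origin at the centre of its underside. Leave it alone
- dish: shallow white paint dish, 100 mm diameter, 12 mm high, loose; origin at the centre of its underside. Leave it alone

How it is judged:
On the way, in this order (a step that is already met when the one before it is completed fails the run):
1. the sprayer cap is pressed right down while the upper half is away from the lower one (value of joint nozzle above 0.0055 m and horizontal distance between upper and lower_face above 0.12 m), for 0.05 s.
2. the cap has sprung back up (value of joint nozzle below 0.001 m), for 0.1 s.
3. the upper half sits home on the dowels, notches together (z of upper in the frame of lower_face below 0.002 m and distance between upper and lower_face below 0.004 m and distance between upper_notch and lower_notch below 0.005 m), for 0.2 s.
At the end, for the whole second after the job is handed in: The upper half sits flat (within 0.04 rad) on the lower one, gap under 2 mm, centres within 4 mm and pour notches within 5 mm of each other, still, with the robot touching it and pressing so that the halves bear on each other with more than 8 N; the sprayer cap is up (all of step 3 and angle between upper's own z axis and vertical below 0.04 rad and linear speed of upper below 0.02 m/s and contact force between upper and lower above 8 N and contact force between any of the fingers, the arm and upper above 4 N and value of joint nozzle below 0.001 m); the arm keeps its last pose, push and grip.
It fails at once if a jar is shoved or tipped (distance of any of jar_yellow, jar_red from where it was at the start of the episode above 0.02 m or angle between any of jar_yellow, jar_red's own z axis and vertical above 0.35 rad).
It fails at once if the paint dish is shoved or tipped (distance of dish from where it was at the start of the episode above 0.02 m or angle between dish's own z axis and vertical above 0.35 rad).
It also fails if it takes over 54 s, if anything falls off the work surface, if the arm or the gripper's body presses on something with over 40 N, if the wrist force passes 120 N, or if a joint passes its speed limit or range.

## Working session

There is one attempt and no reset: what is moved stays moved. The work goes in short steps, Python scripts to look and compute and a tool call to move; the robot and the scene stay as the last step left them, time stands still between calls to the robot, and variables do not carry over. Pictures are saved under pics/ and viewed, about 8 in all and at most 12, crops included, and the job is handed in when it is done.

Besides the shell and the picture viewer there is one more tool, called by a JSON object that holds its "name" and its "arguments", one argument or row to a line. jog_arm: Moves the arm, as the interface text tells. Shifts and turns lie within -1 to 1; 1 stands for 0.3 m of shift or 0.5 rad of turn. Its arguments: {"type":"object","properties":{"increments":{"type":"array","items":{"type":"number"}},"force":{"type":"number"}},"required":["increments"]}

```bash
mkdir -p pics
cat > h.py <<'E'
import numpy as np, cv2, pickle
from workcell import telemetry, vision, env
from scipy.spatial.transform import Rotation as R
def snap(n,save=None):
    s=vision.snapshot(n); pickle.dump(s,open(f'{n}.pkl','wb'))
    if save: cv2.imwrite(f'pics/{save}.png',s['color'][:,:,::-1])
    return s
def ray(s,px):
    p=cv2.undistortPoints(np.array(px,float).reshape(-1,1,2),s['intrinsics'],s['dist']).reshape(-1,2)
    M=cv2.Rodrigues(np.array(s['rvec'],float))[0]; o=-M.T@np.array(s['tvec']).ravel()
    return o,np.c_[p,np.ones(len(p))]@M
def plane(s,px,z):
    o,d=ray(s,px); return o+d*((z-o[2])/d[:,2])[:,None]
def proj(s,P): return cv2.projectPoints(np.array(P,float).reshape(-1,1,3),np.array(s['rvec'],float),np.array(s['tvec'],float),s['intrinsics'],s['dist'])[0].reshape(-1,2)
def st():
    s=telemetry.state(); Rm=R.from_rotvec(s['orientation']).as_matrix()
    return s,np.array(s['eef_pos']),Rm
E
python3 - <<'E'
from h import *
for n in('scene','top'):
    s=snap(n,n+'1'); o,_=ray(s,[[280,210]]); print(n,o)
s=telemetry.state(); print(s); print(R.from_rotvec(s['orientation']).as_matrix().round(3))
a=cv2.imread('pics/scene1.png');b=cv2.imread('pics/top1.png')
E
```

```text
scene [ 1.24645836 -0.30302996  0.60495829]
top [0.48579285 0.01788477 1.2936291 ]
{'time_s': 0.1, 'joint_pos': array([-1.20378581,  0.62924262,  0.03844711,  1.51826821, -0.02695331,
        0.99630834, -0.02000298]), 'qvel': array([-3.81617940e-04, -1.98477959e-03, -3.06146042e-05, -2.72576345e-03,
        1.39217795e-03, -1.15308266e-03,  4.64054518e-04]), 'tau': array([ 2.14040847e-03, -5.50799346e+01,  1.14704557e+00, -1.87118465e+01,
       -5.22317109e-02,  1.92290358e-02,  3.99407168e-05]), 'eef_pos': array([0.27249087, 0.58983311, 0.40385292]), 'orientation': array([-6.74464725e-01, -3.06801931e+00,  2.63890898e-03]), 'contact_force': array([-0.36693451, -1.04003437, -0.5480416 ]), 'torque': array([ 0.04665565, -0.06305831, -0.00148882]), 'opening': 0.09393109193002837}
[[-0.908  0.419 -0.001]
 [ 0.419  0.908 -0.002]
 [-0.    -0.002 -1.   ]]
```

View pics/top1.png

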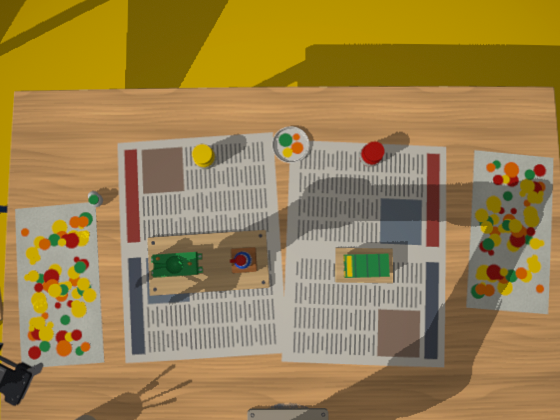

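View pics/scene1.png

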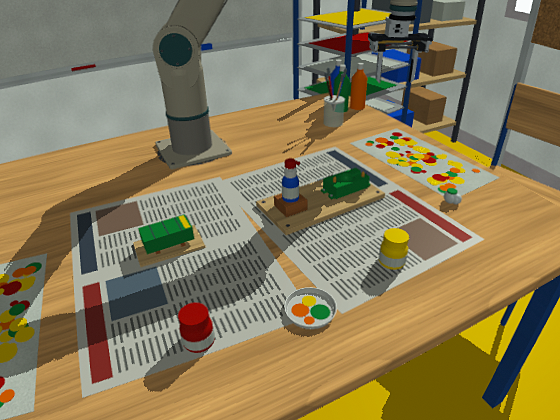

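The top view shows the board at left (lower half at about (177,264), red cap at (240,261)). The upper half is at (367,264) with its stripe on the left (+y), the jars are at (203,155) and (373,152), and the dish is at (292,144). The scene view agrees.

```bash
cat >> h.py <<'E'
def mask(s,kind):
    h=cv2.cvtColor(s['color'],cv2.COLOR_RGB2HSV); H,S,V=[h[...,i].astype(int) for i in range(3)]
    if kind=='green': m=(H>45)&(H<85)&(S>110)&(V>25)
    if kind=='yellow': m=(H>22)&(H<34)&(S>170)&(V>100)
    if kind=='red': m=((H<6)|(H>174))&(S>170)&(V>70)
    if kind=='brass': m=(H>15)&(H<32)&(S>90)&(V>60)
    return m.astype(np.uint8)*255
def blobs(m,amin=15):
    n,l,stt,c=cv2.connectedComponentsWithStats(m); return [(stt[i].tolist(),c[i].round(1).tolist(),i) for i in range(1,n) if stt[i][4]>=amin],l
E
python3 - <<'E'
from h import *
s=pickle.load(open('top.pkl','rb'))
for k,z in(('green',.05),('yellow',.054),('red',.1495)):
    b,l=blobs(mask(s,k))
    for q,c,i in b:
        if 130<c[0]<410 and c[1]>130:
            pts=np.argwhere(l==i)[:,::-1].astype(np.float32); W=plane(s,pts,z)
            r=cv2.minAreaRect(W[:,:2].astype(np.float32)); print(k,q,c,plane(s,[c],z)[0].round(4),np.round(r[0],4),np.round(r[1],4),round(r[2],1))
E
```

```text
green [279, 134, 13, 12, 127] [285.1, 139.6] [ 0.7888 -0.001   0.05  ] [ 7.891e-01 -7.000e-04] [0.031 0.029] 89.5
green [151, 252, 52, 25, 1008] [175.9, 264.2] [0.4718 0.2766 0.05  ] [0.4721 0.2753] [0.0565 0.1267] 3.7
green [344, 255, 8, 23, 43] [345.8, 266.8] [ 0.462  -0.1502  0.05  ] [ 0.4634 -0.1509] [0.057  0.0148] 9.2
green [351, 254, 39, 23, 834] [370.3, 265.0] [ 0.4658 -0.212   0.05  ] [ 0.4658 -0.2112] [0.0951 0.055 ] 89.4
yellow [192, 144, 23, 23, 387] [202.8, 155.2] [0.7489 0.2104 0.054 ] [0.7495 0.2099] [0.0587 0.0526] 26.5
yellow [283, 148, 9, 9, 67] [287.1, 152.1] [ 0.755  -0.0057  0.054 ] [ 0.7553 -0.0055] [0.0205 0.0209] 89.5
yellow [347, 256, 5, 21, 104] [349.0, 265.9] [ 0.4642 -0.1577  0.054 ] [ 0.464  -0.1577] [0.0101 0.0498] 88.8
red [362, 142, 22, 22, 387] [372.6, 152.5] [ 0.7319 -0.2065  0.1495] [ 0.732  -0.2063] [0.0505 0.0507] 89.6
red [230, 255, 16, 10, 100] [238.7, 259.9] [0.4819 0.1104 0.1495] [0.4828 0.1132] [0.0347 0.0207] 89.6
```

{"name": "jog_arm", "arguments": {
  "increments": [94,-0.5,-0.4,0,0.5,94,-1,-0.8,0,1,94,-1,-0.8,0,1,94,-1,-0.8,0,1,94,-1,-0.8,0,1,94,-1,-0.8,0,1,94,-1,-0.8,0,1,94,-1,-0.8,0,1,94,-1,-0.8,0,1,94,-1,-0.8,0,1,94,-1,-0.8,0,1,94,-1,-0.8,0,1]
}}

```text
time_s: 1.1
eef_pos: [0.444, 0.2465, 0.4041]
orientation: [-1.413, -2.805, 0.002]
contact_force: [-0.4, 0.9, 0.4]
opening: 0.094
```

Run:
```python
from h import *
s=snap('wrist','w1'); t,p,Rm=st(); print(p,Rm.round(3).tolist(),t['joint_pos'].round(2),ray(s,[[280,210]]))
print(proj(s,[[.482,.106,.1495],[.472,.277,.049]]))
```

```text
[0.44348609 0.24765615 0.40407461] [[-0.597, 0.802, -0.002], [0.802, 0.597, -0.001], [0.001, -0.002, -1.0]] [-0.7   0.43  0.19  1.91 -0.11  0.81  0.19] (array([0.39501211, 0.3152692 , 0.38454306]), array([[ 0.18129114, -0.26188352, -0.94848918]]))
[[219.77694636 365.58481216]
 [321.41624782 176.79008618]]
```

View pics/w1.png

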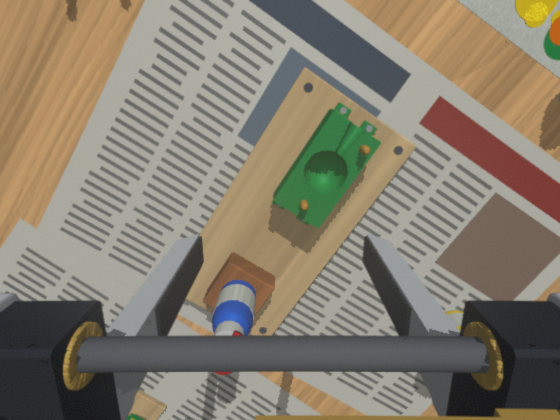

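Clear wrist view: the lower half is at about (325,168), the dowels at (365,150) and (303,204), and the notch end at upper right (around (355,118)). The cap is hidden behind the bar.

Run:
```python
from h import *
s=pickle.load(open('wrist.pkl','rb'))
m=mask(s,'brass'); h=cv2.cvtColor(s['color'],cv2.COLOR_RGB2HSV)
print(h[146:156,360:370,:].reshape(10,10,3)[::3,::2].tolist()); print(h[196:212:3,303].tolist())
I=s['color'][90:240,260:400]; cv2.imwrite('pics/c1.png',cv2.resize(I,None,fx=5,fy=5,interpolation=cv2.INTER_CUBIC)[:,:,::-1])
for b in blobs(((h[...,0]<25)&(h[...,0]>5)&(h[...,1]>120)&(h[...,2]>110)).astype(np.uint8)*255,8)[0]:
    if 270<b[1][0]<390 and 100<b[1][1]<225: print(b[:2])
```

```text
[[[44, 108, 109], [21, 136, 129], [20, 147, 153], [20, 145, 157], [40, 113, 122]], [[23, 114, 85], [20, 136, 114], [19, 146, 150], [19, 147, 173], [19, 149, 169]], [[45, 98, 78], [22, 111, 85], [20, 132, 106], [19, 144, 151], [20, 144, 133]], [[62, 101, 88], [61, 95, 89], [56, 97, 87], [58, 106, 106], [65, 125, 120]]]
[[64, 130, 120], [47, 109, 119], [19, 149, 157], [19, 152, 170], [19, 147, 146], [56, 106, 87]]
([361, 146, 9, 8, 48], [365.3, 149.0])
([301, 200, 7, 10, 56], [303.9, 204.5])
```

View pics/c1.png

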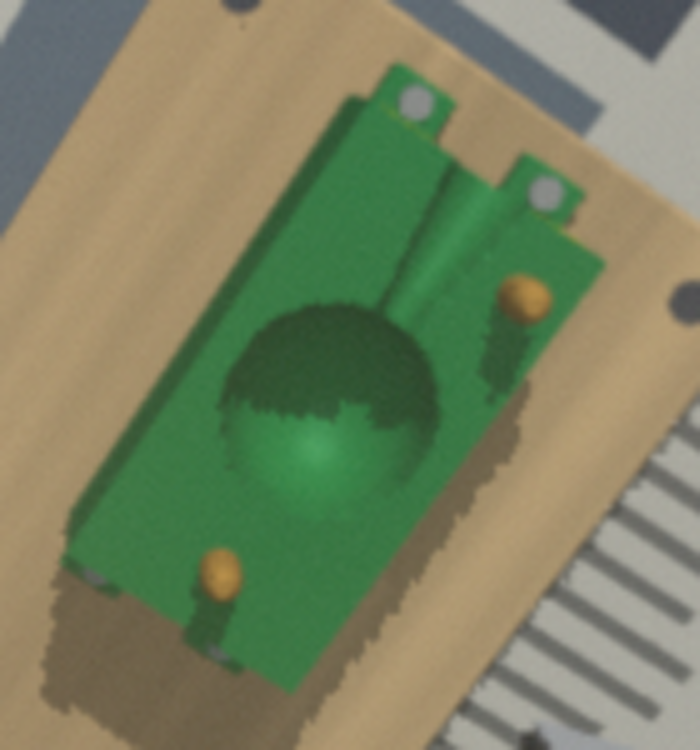

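The crop shows the top-face corners (65,562), (290,692), (605,265) and (370,103), and both dowels.

Run:
```python
from h import *
s=pickle.load(open('wrist.pkl','rb'))
C=np.array([[65,562],[290,692],[605,265],[370,103]])/5+[259.6,89.6]
W=plane(s,C,.049)[:,:2]; print('corners',W.round(4).tolist(),[np.linalg.norm(W[i]-W[(i+1)%4]).round(4) for i in range(4)])
D=plane(s,[[365.3,149.0],[303.9,204.5]],.057)[:,:2]; print('dow',D.round(4),np.linalg.norm(D[0]-D[1]))
def fit(L,P):
    L=np.array(L)/1e3; a=L-L.mean(0); b=P-P.mean(0)
    th=np.arctan2((a[:,0]*b[:,1]-a[:,1]*b[:,0]).sum(),(a*b).sum()); c,sn=np.cos(th),np.sin(th); M=np.array([[c,-sn],[sn,c]])
    return P.mean(0)-M@L.mean(0),th,M
for nm,L,P in(('corner',[[-29,-55],[29,-55],[29,55],[-29,55]],W),('dowel',[[18,40],[0,-40]],D)):
    c,th,M=fit(L,P); print(nm,c.round(4),np.degrees(th).round(2),'cap',(c+M@[0,-.175]).round(4))
```

```text
corners [[0.4476, 0.2251], [0.5038, 0.2303], [0.4976, 0.3393], [0.4404, 0.3358]] [np.float64(0.0564), np.float64(0.1092), np.float64(0.0574), np.float64(0.1109)]
dow [[0.4873 0.3252]
 [0.4738 0.2443]] 0.08205263752025235
corner [0.4724 0.2826] 3.69 cap [0.4836 0.108 ]
dowel [0.4716 0.2843] 3.22 cap [0.4814 0.1095]
```

{"name": "jog_arm", "arguments": {
  "increments": [0,-0.448,-0.172,0,1,0,-0.448,-0.172,0,1,0,-0.448,-0.172,0,1,0,-0.448,-0.172,0,1,0,-0.448,-0.172,0,1,0,-0.448,-0.172,0,1,0,-0.448,-0.172,0.1,1,0,-0.448,-0.172,0.14,1,0,-0.448,-0.172,0.14,1,0,-0.448,-0.172,0.14,1],
  "force": 20
}}

```text
time_s: 1.98
eef_pos: [0.4817, 0.1116, 0.3616]
orientation: [-2.053, -2.375, 0.003]
contact_force: [0.2, -0.5, 0.4]
opening: 0.031
```

Run:
```python
from h import *
t,p,Rm=st(); print(p,Rm.round(3).tolist(),t['opening'],t['contact_force'])
a=snap('scene');b=snap('top')
I=[cv2.resize(a['color'][90:230,230:430],(800,560)),]
cv2.imwrite('pics/c2.png',I[0][:,:,::-1])
tip=p+Rm@[0,0,.199]; print(tip,proj(a,[tip,[.4825,.109,.1495]]))
for s in(a,b):
    for q,c,i in blobs(mask(s,'red'))[0]: print(q,c)
```

```text
[0.48172218 0.1115538  0.36162962] [[-0.145, 0.989, -0.003], [0.989, 0.145, 0.0], [0.001, -0.003, -1.0]] 0.030993532533555704 [ 0.20366873 -0.46533199  0.44489473]
[0.48103408 0.11158362 0.16263081] [[290.61842257 154.56996028]
 [289.9710616  160.10375329]]
[352, 33, 55, 21, 633] [371.2, 41.7]
[310, 36, 36, 16, 295] [332.6, 43.3]
[72, 65, 24, 6, 57] [82.8, 67.1]
[392, 133, 10, 3, 25] [396.7, 134.0]
[387, 141, 7, 5, 23] [389.6, 142.9]
[376, 144, 9, 4, 25] [379.9, 145.8]
[427, 153, 7, 3, 16] [430.0, 153.8]
[423, 157, 13, 6, 45] [429.8, 160.1]
[285, 159, 15, 10, 102] [290.8, 163.2]
[432, 174, 17, 7, 69] [439.6, 177.0]
[391, 191, 60, 42, 302] [413.9, 205.0]
[0, 281, 21, 14, 179] [11.1, 287.5]
[83, 283, 25, 79, 1262] [94.4, 320.9]
[10, 301, 8, 5, 27] [13.5, 302.8]
[20, 301, 10, 9, 44] [25.3, 303.7]
[178, 302, 34, 40, 1055] [194.4, 322.0]
[187, 343, 26, 10, 41] [200.1, 349.4]
[0, 377, 5, 11, 39] [1.5, 381.3]
[362, 142, 22, 23, 389] [372.6, 152.6]
[534, 165, 11, 11, 97] [539.3, 169.8]
[493, 175, 10, 10, 69] [497.6, 179.4]
[508, 176, 10, 10, 63] [513.2, 181.3]
[535, 182, 6, 10, 42] [537.3, 186.5]
[511, 209, 5, 5, 21] [513.2, 210.9]
[527, 228, 8, 8, 52] [530.4, 231.2]
[62, 234, 16, 14, 153] [70.9, 240.0]
[510, 235, 15, 12, 117] [517.2, 240.8]
[480, 243, 6, 9, 21] [481.6, 247.4]
[488, 250, 6, 5, 18] [490.6, 252.2]
[74, 257, 15, 10, 46] [81.0, 260.5]
[487, 265, 16, 14, 158] [493.7, 272.0]
[44, 270, 15, 12, 126] [50.6, 275.1]
[35, 283, 8, 8, 51] [38.3, 286.8]
[68, 301, 4, 6, 15] [69.1, 303.3]
[55, 303, 5, 5, 22] [57.1, 304.9]
[32, 330, 8, 10, 48] [35.2, 334.5]
[56, 331, 10, 11, 70] [60.3, 335.4]
[72, 330, 10, 10, 76] [76.1, 334.6]
[29, 347, 12, 12, 112] [34.2, 352.3]
```

View pics/c2.png

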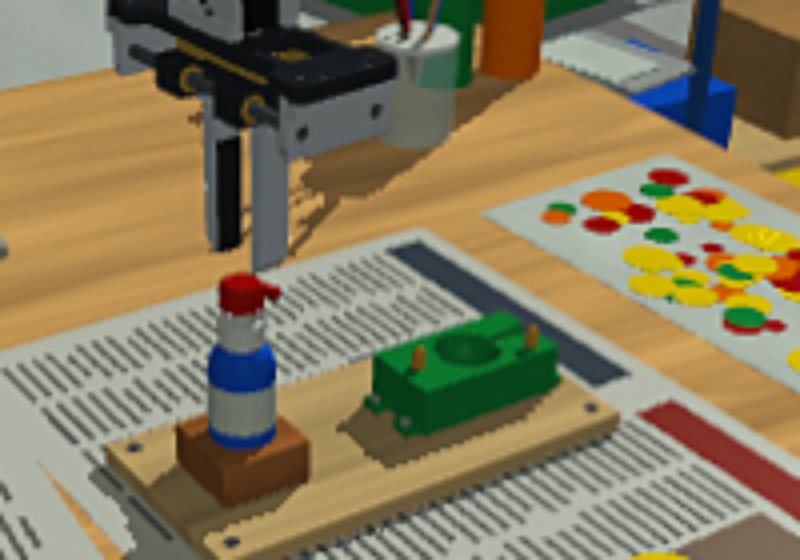

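The crop shows the cap at (240,290) directly under the fingers, which are still closing.

{"name": "jog_arm", "arguments": {
  "increments": [0,-0.008,0,0,0,0,-0.008,0,0,0,0,-0.008,0,0,0,0,-0.008,0,0,0,0,-0.008,0,0,0,0,-0.008,0,0.03,0,0,-0.008,0,0.045,0,0,-0.008,0,0.055,0,0,-0.008,0,0.06,0,0,-0.008,0,0.065,0,0,-0.008,0,0.068,0,0,-0.008,0,0.068,0]
}}

```text
time_s: 3.08
eef_pos: [0.4827, 0.1082, 0.3424]
orientation: [-2.056, -2.374, 0.0]
contact_force: [-1.2, 0.1, 5.1]
opening: 0.0006
```

{"name": "jog_arm", "arguments": {
  "increments": [0,0,0,0.005,0,0,0,0,0.01,0,0,0,0,0.012,0,0,0,0,0.012,0]
}}

```text
time_s: 3.42
eef_pos: [0.4826, 0.1079, 0.3415]
orientation: [-2.056, -2.373, -0.003]
contact_force: [-6.6, -0.5, 30.8]
opening: 0.0008
```

Fully down on the stop at 30 N. Raising, then on to the upper half.

{"name": "jog_arm", "arguments": {
  "increments": [0,0,0,-0.1,0,0,0,0,-0.2,0,94,0,0,-0.2,0,94,-1,-0.21,-0.2,0.2,94,-1,-0.21,-0.2,0.2,94,-1,-0.21,-0.2,0.2,94,-1,-0.21,-0.2,0.2,94,-1,-0.21,-0.2,0.2,94,-1,-0.21,-0.2,0.2,94,-1,-0.21,-0.2,0.2,94,-1,-0.21,-0.2,0.2,94,-1,-0.21,-0.2,0.2]
}}

```text
time_s: 4.42
eef_pos: [0.4616, -0.203, 0.4004]
orientation: [-2.183, -2.26, 0.001]
contact_force: [0.4, -0.6, 0.7]
opening: 0.0637
```

Run:
```python
from h import *
t,p,Rm=st(); print(p,Rm.round(3).tolist(),t['opening'],t['contact_force'])
s=snap('wrist','w2');a=snap('scene')
print(proj(s,[[.465,-.207,.054]]))
for q,c,i in blobs(mask(a,'red'))[0]:
    if 260<c[0]<310: print(q,c)
```

```text
[ 0.46160097 -0.20295579  0.40040749] [[-0.035, 0.999, -0.001], [0.999, 0.035, -0.001], [-0.001, -0.001, -1.0]] 0.06370188728676704 [ 0.38761459 -0.64778064  0.72471809]
[[285.03096771 190.77237561]]
[285, 159, 15, 10, 99] [290.8, 163.2]
```

View pics/w2.png

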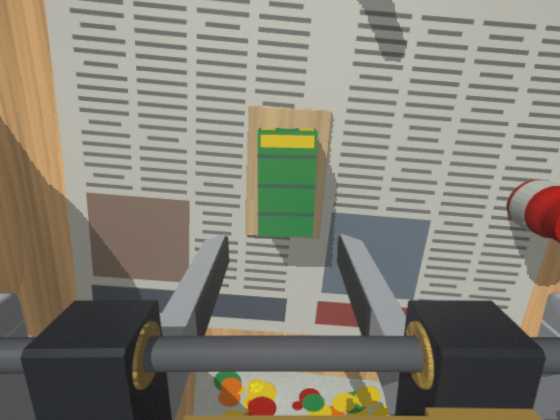

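The upper half fills about (257–317, 128–237) with its stripe towards +y (top). The cap blob is back at its initial position, so it has sprung up.

Run:
```python
from h import *
s=pickle.load(open('wrist.pkl','rb'))
m=mask(s,'green')|mask(s,'yellow'); m[:,:245]=0;m[:,330:]=0;m[250:]=0
b,l=blobs(m,100); print([x[:2] for x in b])
pts=np.argwhere(m>0)[:,::-1]
L,Rr=[],[]
for r in range(145,230):
    c=np.flatnonzero(m[r]); L.append([c.min()-.5,r]);Rr.append([c.max()+.5,r])
L=plane(s,L,.054)[:,:2];Rr=plane(s,Rr,.054)[:,:2]
fl=np.polyfit(L[:,1],L[:,0],1);fr=np.polyfit(Rr[:,1],Rr[:,0],1)
print('slopes deg',np.degrees(np.arctan([-fl[0],-fr[0]])).round(2))
bot=[[c,np.flatnonzero(m[:,c]).max()+.5] for c in range(262,312)]; B=plane(s,bot,.054)[:,:2]; fb=np.polyfit(B[:,0],B[:,1],1); print('bot deg',np.degrees(np.arctan(fb[0])).round(2),B.mean(0))
y=mask(s,'yellow'); y[:,:245]=0;y[:,330:]=0;y[250:]=0
top=[[c,np.flatnonzero(y[:,c]).min()-.5] for c in range(264,312)]; T=plane(s,top,.054)[:,:2];print('stripe far',T.mean(0))
yc=B[:,1].mean()+.055
for f in(fl,fr): print('x edge at centre',np.polyval(f,yc))
print('centre',(np.polyval(fl,yc)+np.polyval(fr,yc))/2,yc)
```

```text
[([259, 128, 58, 27, 1240], [287.6, 142.1]), ([259, 159, 57, 26, 1434], [286.9, 171.2]), ([259, 188, 56, 25, 1345], [286.1, 199.9]), ([259, 216, 54, 21, 1073], [285.3, 225.7])]Traceback (most recent call last):
  File "<stdin>", line 8, in <module>
    return umr_minimum(a, axis, None, out, keepdims, initial, where)
ValueError: zero-size array to reduction operation minimum which has no identity
```

Run:
```python
from h import *
s=pickle.load(open('wrist.pkl','rb'))
m=mask(s,'green')|mask(s,'yellow'); m[:,:245]=0;m[:,330:]=0;m[250:]=0
L,Rr=[],[]
for r in range(145,230):
    c=np.flatnonzero(m[r])
    if len(c)>50: L.append([c.min()-.5,r]);Rr.append([c.max()+.5,r])
L=plane(s,L,.054)[:,:2];Rr=plane(s,Rr,.054)[:,:2]
fl=np.polyfit(L[:,1],L[:,0],1);fr=np.polyfit(Rr[:,1],Rr[:,0],1)
print('yaw deg',np.degrees(np.arctan([-fl[0],-fr[0]])).round(2))
bot=[[c,np.flatnonzero(m[:,c]).max()+.5] for c in range(264,308)]; B=plane(s,bot,.054)[:,:2]; print('bot deg',np.degrees(np.arctan(np.polyfit(B[:,0],B[:,1],1)[0])).round(2),B.mean(0))
y=mask(s,'yellow'); y[:,:245]=0;y[:,330:]=0;y[250:]=0
T=plane(s,[[c,np.flatnonzero(y[:,c]).min()-.5] for c in range(266,310)],.054)[:,:2];print('stripe far',T.mean(0))
yc=B[:,1].mean()+.055
e=[np.polyval(f,yc) for f in(fl,fr)]; print('edges',e,'centre',sum(e)/2,yc)
h=cv2.cvtColor(s['color'],cv2.COLOR_RGB2HSV);print(h[172,252:264].tolist(),h[172,312:322].tolist())
print(h[228:244,285].tolist())
```

```text
yaw deg [0.51 1.27]
bot deg 2.11 [ 0.46730266 -0.25611386]
stripe far [ 0.46522756 -0.14854414]
edges [np.float64(0.43809220934952897), np.float64(0.4942057069744804)] centre 0.4661489581620047 -0.2011138587421215
[[19, 84, 170], [19, 84, 169], [19, 85, 172], [19, 87, 175], [21, 85, 172], [40, 77, 145], [59, 98, 133], [64, 120, 130], [65, 127, 129], [65, 123, 131], [65, 124, 130], [66, 125, 129]] [[65, 129, 130], [65, 128, 129], [64, 124, 130], [59, 95, 123], [30, 71, 108], [21, 79, 119], [21, 82, 125], [20, 82, 124], [20, 80, 128], [20, 83, 126]]
[[67, 139, 127], [67, 131, 128], [67, 133, 127], [67, 135, 128], [66, 133, 127], [67, 134, 129], [67, 133, 127], [66, 134, 126], [66, 114, 121], [53, 34, 89], [50, 18, 85], [34, 19, 96], [38, 17, 121], [34, 14, 124], [33, 20, 126], [33, 19, 123]]
```

{"name": "jog_arm", "arguments": {
  "increments": [94,0.007,0.015,0,0.03,94,0.007,0.015,0.1,0.03,94,0.007,0.015,0.2,0.03,94,0.007,0.015,0.3,0.03,94,0.007,0.015,0.4,0.03,94,0.007,0.015,0.5,0.03,94,0.007,0.015,0.55,0.03,94,0.007,0.015,0.591,0.03,94,0.007,0.015,0.591,0.03,94,0.007,0.015,0.591,0.03,94,0.007,0.015,0.591,0.03]
}}

```text
time_s: 5.43
eef_pos: [0.4674, -0.1943, 0.2233]
orientation: [-2.189, -2.25, -0.003]
contact_force: [2.1, 1.0, 0.3]
opening: 0.0942
```

{"name": "jog_arm", "arguments": {
  "increments": [94,-0.022,-0.005,0,0,94,-0.022,-0.005,0,0,94,-0.022,-0.005,0,0,56,-0.022,-0.005,0,0,54,-0.022,-0.005,0,0,54,-0.022,-0.005,0,0,54,-0.022,-0.005,0,0,54,-0.022,-0.005,0,0,54,-0.022,-0.005,0,0,54,-0.022,-0.005,0,0,54,-0.022,-0.005,0,0,54,-0.022,-0.005,0,0],
  "force": 45
}}

```text
time_s: 6.43
eef_pos: [0.4659, -0.2009, 0.2232]
orientation: [-2.188, -2.25, -0.003]
contact_force: [-1.0, 0.4, -0.3]
opening: 0.0578
```

Run:
```python
from h import *
t,p,Rm=st(); print(t['time_s'],p,Rm.round(4).tolist(),t['opening'],t['contact_force'])
```

```text
6.4333 [ 0.46594767 -0.20093595  0.22324494] [[-0.0277, 0.9996, -0.001], [0.9996, 0.0277, 0.0035], [0.0035, -0.0009, -1.0]] 0.05775386621165146 [-1.04834064  0.42371998 -0.28399775]
```

{"name": "jog_arm", "arguments": {
  "increments": [50,0,0,-0.05,0,50,0,0,-0.15,0,50,0,0,-0.25,0,50,0,0,-0.35,0,50,0,0,-0.45,0,50,0,0,-0.55,0,50,0,0,-0.6,0,50,0,0,-0.6,0]
}}

```text
time_s: 7.1
eef_pos: [0.4669, -0.2021, 0.4063]
orientation: [2.188, 2.25, 0.008]
contact_force: [0.1, -0.0, -2.4]
opening: 0.0578
```

Run:
```python
from h import *
s=snap('wrist','w3'); t,p,Rm=st(); print(t['time_s'],p,Rm.round(4).tolist(),t['opening'],t['contact_force'])
np.savez('g.npz',p=p,R=Rm)
```

```text
7.15 [ 0.46640211 -0.20155219  0.40426966] [[-0.0281, 0.9996, 0.0021], [0.9996, 0.0281, 0.0027], [0.0027, 0.0022, -1.0]] 0.058021230422822964 [-0.39451     0.08850477 -2.86406381]
```

View pics/w3.png

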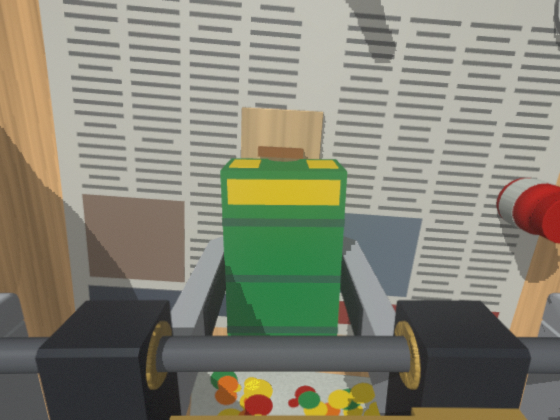

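The block is held level and square at columns 223–345. The stripe is at rows 180–204, with the end-face marks at row 163.

Run:
```python
from h import *
s=pickle.load(open('wrist.pkl','rb')); g=np.load('g.npz'); p,Rm=g['p'],g['R']
h=cv2.cvtColor(s['color'],cv2.COLOR_RGB2HSV); print([(r,*h[r,284].tolist()) for r in range(156,186,1)])
zt=p[2]-.2232+.054
def loc(px,z): return (plane(s,px,z)-p)@Rm
y=mask(s,'yellow')
for c in(240,284,330):
    r=np.flatnonzero(y[172:215,c])+172; print(c,r.min(),r.max(),loc([[c,r.min()-.5],[c,r.max()+.5]],zt)[:,:2].round(4).tolist())
print('rows',[(r,loc([[284,r]],zt)[0,:2].round(4).tolist()) for r in (174,176,178)])
for r in(160,164): 
    c=np.flatnonzero(y[r]); c=c[(c>200)&(c<360)]; print(r,c.min(),c.max(),loc([[284,r]],zt-.034)[0].round(4))
```

```text
[(156, 15, 137, 140), (157, 15, 124, 136), (158, 19, 94, 130), (159, 20, 86, 128), (160, 24, 86, 125), (161, 39, 86, 119), (162, 58, 108, 123), (163, 60, 113, 124), (164, 61, 111, 126), (165, 61, 115, 124), (166, 61, 113, 126), (167, 61, 113, 126), (168, 60, 109, 126), (169, 61, 116, 125), (170, 59, 115, 126), (171, 61, 120, 132), (172, 60, 117, 135), (173, 61, 119, 135), (174, 60, 118, 132), (175, 61, 118, 136), (176, 61, 123, 133), (177, 61, 117, 133), (178, 55, 123, 137), (179, 37, 148, 155), (180, 26, 192, 203), (181, 25, 196, 209), (182, 26, 196, 209), (183, 25, 200, 208), (184, 25, 196, 209), (185, 25, 198, 209)]
240 180 203 [[0.0485, -0.0177], [0.0368, -0.0182]]
284 180 204 [[0.0485, 0.0028], [0.0362, 0.0028]]
330 181 204 [[0.048, 0.0242], [0.0362, 0.0247]]
rows [(174, [0.0511, 0.0028]), (176, [0.0501, 0.0028]), (178, [0.0492, 0.0028])]
160 235 307 [0.0516 0.003  0.2033]
164 231 334 [0.0493 0.003  0.2033]
```

Run:
```python
from h import *
L=np.array([[18,40],[0,-40]])/1e3
for n in('scene','top'):
    s=pickle.load(open(n+'.pkl','rb')); h=cv2.cvtColor(s['color'],cv2.COLOR_RGB2HSV)
    m=((h[...,0]<25)&(h[...,0]>5)&(h[...,1]>120)&(h[...,2]>90)).astype(np.uint8)*255
    for th in (2.5,4):
      for c0,th0 in((np.array([.472,.2835]),np.radians(3.5)),):
        M=np.array([[np.cos(th0),-np.sin(th0)],[np.sin(th0),np.cos(th0)]])
    print(n,[(P,proj(s,[[*(c0+M@P),.056]])[0].round(1)) for P in L])
    for q,c,i in blobs(m,4)[0]:
        P=plane(s,[c],.056)[0,:2]
        if abs(P-c0).max()<.06: print(q,c,'local',((P-c0)@M).round(4))
```

```text
scene [(array([0.018, 0.04 ]), array([362.4, 173.8])), (array([ 0.  , -0.04]), array([334.2, 179.1]))]
[362, 171, 2, 5, 9] [362.6, 173.2] local [0.0157 0.0426]
[333, 177, 3, 5, 12] [334.2, 179.1] local [ 0.0001 -0.04  ]
top [(array([0.018, 0.04 ]), array([156.5, 258. ])), (array([ 0.  , -0.04]), array([188.6, 263.1]))]
[156, 257, 3, 3, 6] [156.8, 258.2] local [0.0175 0.0392]
```

{"name": "jog_arm", "arguments": {
  "increments": [50,0.07,0,0,0,50,0.18,0,0,0,50,0.3,0,0,0,50,0.42,0,0,0,50,0.54,0,0,0,50,0.66,0,0,0,50,0.78,0,0,0,50,0.88,0,0,0,50,0.95,0,0,-0.066,50,1,0,0,-0.066,50,1,0,0,-0.066]
}}

```text
time_s: 8.07
eef_pos: [0.4571, 0.102, 0.403]
orientation: [-2.143, -2.292, -0.002]
contact_force: [0.8, -0.1, -2.8]
opening: 0.0577
```

{"name": "jog_arm", "arguments": {
  "increments": [50,0.08,0,0,0,50,0.18,0,0,0,50,0.3,0,0,0,50,0.42,0,0,0,50,0.52,0,0,0,50,0.58,0,0,0,50,0.6,0,0,0,50,0.6,0,0,0,50,0.6,0,0,0]
}}

```text
time_s: 8.82
eef_pos: [0.4452, 0.2796, 0.4028]
orientation: [-2.146, -2.291, 0.002]
contact_force: [-0.5, -0.9, -1.9]
opening: 0.0576
```

Run:
```python
from h import *
t,p,Rm=st(); print(t['time_s'],p,Rm.round(4).tolist(),np.degrees(np.arctan2(Rm[1,1],Rm[0,1])),t['opening'],t['contact_force'])
d=Rm.T@(np.array([.4718,.2863,p[2]])-p); print((d/.3).round(4))
```

```text
8.8167 [0.44522246 0.27963933 0.40276122] [[-0.0653, 0.9979, -0.0029], [0.9979, 0.0653, 0.0009], [0.001, -0.0028, -1.0]] 3.7467049556850673 0.05760980873196029 [-0.49640442 -0.94640675 -1.94434336]
[ 0.0164  0.0899 -0.0002]
```

{"name": "jog_arm", "arguments": {
  "increments": [50,0.016,0.05,0,0.008,50,0.016,0.09,0.08,0.008,50,0.016,0.09,0.18,0.008,50,0.016,0.09,0.28,0.008,50,0.016,0.09,0.36,0.008,50,0.016,0.09,0.4,0.008,50,0.016,0.09,0.42,0.008,50,0.016,0.09,0.42,0.008,50,0.016,0.09,0.42,0.008,50,0.016,0.09,0.42,0.008]
}}

```text
time_s: 9.65
eef_pos: [0.4722, 0.2857, 0.2778]
orientation: [-2.152, -2.286, -0.001]
contact_force: [1.0, 0.9, -1.8]
opening: 0.0579
```

Run:
```python
from h import *
t,p,Rm=st(); print(t['time_s'],p,np.degrees(np.arctan2(Rm[1,1],Rm[0,1])),t['opening'],t['contact_force'])
d=Rm.T@(np.array([.4718,.2863,p[2]])-p); print((d/.3).round(4),Rm[:,2])
a=snap('scene');w=snap('wrist')
A=cv2.resize(a['color'][110:215,290:410],(600,525),interpolation=cv2.INTER_CUBIC)
cv2.imwrite('pics/c4.png',A[:,:,::-1])
```

```text
9.65 [0.47222688 0.28573439 0.27782921] 3.4518999188223187 0.05786228474353786 [ 1.02535455  0.86357738 -1.77612414]
[ 0.002  -0.0013  0.    ] [-9.88582045e-04  1.62226157e-03 -9.99998195e-01]
```

View pics/c4.png

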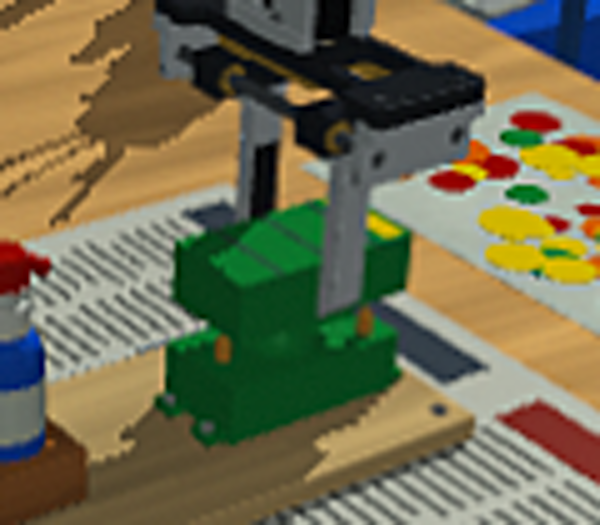

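The block hovers just above the dowels, right way round (stripe at the far-right end, (380,225)). Comparing its corners with the expected ones:

Run:
```python
from h import *
s=pickle.load(open('scene.pkl','rb')); t,p,Rm=st(); zb=p[2]-.2032
th=np.radians(3.45);M=np.array([[np.cos(th),-np.sin(th)],[np.sin(th),np.cos(th)]])
for nm,px,z,L in(('b+-',(243,350),zb,(29,-55)),('t+-',(240,285),zb+.034,(29,-55)),('b++',(405,287),zb,(29,55)),('t++',(411,237),zb+.034,(29,55)),('t--',(176,240),zb+.034,(-29,-55)),('b--',(181,303),zb,(-29,-55))):
    P=plane(s,[[290+px[0]/5-.4,110+px[1]/5-.4]],z)[0,:2]
    print(nm,((P-[.472,.2835])@M*1e3-L).round(1))
w=pickle.load(open('wrist.pkl','rb')); y=mask(w,'yellow')
for c in(240,284,330):
    r=np.flatnonzero(y[172:215,c])+172; print(c,r.min(),r.max())
```

```text
b+- [3.6 1.8]
t+- [-2.6  2.2]
b++ [-3.   4.1]
t++ [ 3.4 -2. ]
t-- [-0.6  3.8]
b-- [5.8 4.1]
240 180 203
284 180 204
330 180 204
```

{"name": "jog_arm", "arguments": {
  "increments": [50,0,-0.002,0.015,0,50,0,-0.002,0.03,0,50,0,-0.002,0.04,0,50,0,-0.002,0.045,0,50,0,-0.002,0.05,0,50,0,-0.002,0.053,0,50,0,-0.002,0.053,0]
}}

```text
time_s: 10.33
eef_pos: [0.4713, 0.286, 0.2617]
orientation: [-2.151, -2.287, -0.0]
contact_force: [-0.6, -0.6, -2.6]
opening: 0.0577
```

{"name": "jog_arm", "arguments": {
  "increments": [50,0,0,0.008,0,50,0,0,0.015,0,50,0,0,0.02,0,50,0,0,0.025,0,50,0,0,0.029,0,50,0,0,0.031,0,50,0,0,0.031,0]
}}

```text
time_s: 10.92
eef_pos: [0.4714, 0.2856, 0.2524]
orientation: [-2.152, -2.286, 0.001]
contact_force: [-0.3, -2.2, -0.8]
opening: 0.058
```

{"name": "jog_arm", "arguments": {
  "increments": [50,0,0,0.003,0,50,0,0,0.006,0,50,0,0,0.008,0,50,0,0,0.008,0,50,0,0,0.008,0],
  "force": 60
}}

```text
time_s: 11.33
eef_pos: [0.4713, 0.2854, 0.2522]
orientation: [-2.152, -2.286, -0.001]
contact_force: [-5.1, -4.8, 19.1]
opening: 0.0577
```

Run:
```python
from h import *
for i in range(4): a=snap('scene','s5')
t,p,Rm=st(); print(t['time_s'],p,Rm[:,2].round(4),t['opening'],t['contact_force'],t['torque'])
for q,c,i in blobs(mask(a,'red'))[0]:
    if 180<c[0]<310: print(q,c)
cv2.imwrite('pics/c5.png',cv2.resize(a['color'][110:215,270:410],(700,525),interpolation=cv2.INTER_CUBIC)[:,:,::-1])
```

```text
11.5333 [0.47134779 0.28532735 0.2522243 ] [-0.0014  0.0021 -1.    ] 0.05768179019668919 [-5.30969443 -5.27007511 19.38315614] [-0.99378358  1.07014822  0.06030861]
[285, 159, 15, 10, 101] [290.8, 163.2]
[178, 303, 35, 39, 1040] [194.4, 322.1]
[187, 342, 27, 11, 40] [200.2, 349.2]
```

View pics/c5.png

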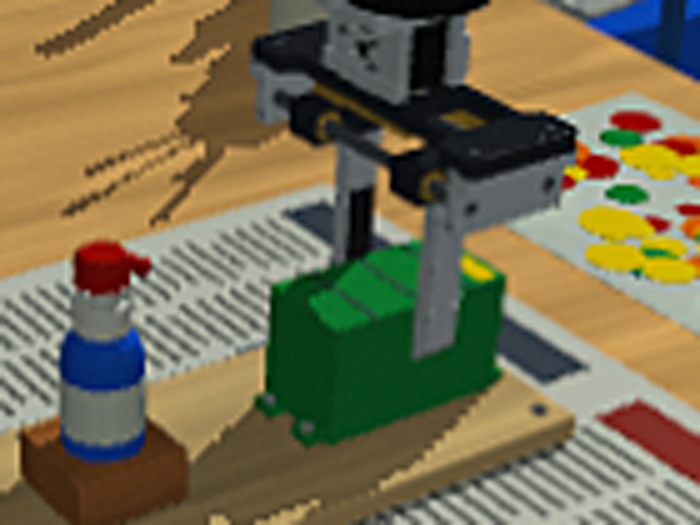

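The mould is closed flush with no gap, the stripe is at the notch end (478,265), and the cap is up. Handing in while still pressing at about 19 N.

```bash
python3 -c "
from workcell import env; print(env.job_done())"
```

```text
the job is handed in; nothing more can be done
None
```

I sprayed and closed the mould, and handed the job in at 11.5 s with the arm still gripping the upper half and pressing it down with about 19 N.

- **Sprayer:** I pressed the red cap down to its stop (about 31 N on the stop) and let go. In the scene picture it is back at its original position.
- **Upper half:** I gripped it across its 58 mm, carried it over and lowered it onto the dowels with its stripe at the notch end. It slid down without resistance.
- **Last checks:** The tool height, 252.2 mm, matches the height for a fully closed mould. The push was steady over 0.2 s, tool tilt was under 0.003 rad, and the last picture shows no gap between the halves. My paths kept well away from the jars and dish. Only the red jar was checked at the end, and it had not moved.
- **Disagreements:** The cameras differed by 2–4 mm on where the upper half sat along the fingers, so I used a compromise within what the hole chamfers could take up. A sideways force of about 5 N in both x and y remained on the tool while pressing.

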